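# Unlock the pick and clear the broken nipple from the milk channel

## Robot

A 6-joint arm with a two-finger parallel gripper is mounted at the origin on the work surface. World frame = base frame: x ahead of the robot, y to its left, z up, the work surface at z = 0. Lengths are in m, angles in rad, forces in N, time in s.
With the tool pointing down it reaches from about 0.325 to 0.775 m from the base axis. Payload 5.5 kg.
Tool frame: the origin (TCP) lies between the finger pads; the fingertips stand 8 mm ahead of it and the grasp point (between the pads) lies 11 mm behind it (tcp_to_tips is the distance from the TCP to the fingertips, in m); z points along the fingers, y is the line along which they close (so a half turn about z gives the same grasp; the last joint's range is limited). The gripper opens to 88 mm and grips with 3 to 60 N. Pads are 20 mm wide; open, the fingers measure 115 mm over their backs; the gripper's body (75 mm by 178 mm) begins 61 mm behind the grasp point.
Start: joints at [-1.185, 0.091, 1.231, -0, 1.82, -0.057], TCP at [0.257, -0.542, 0.231] pointing down, gripper open.
Joint ranges: [-2.87, 2.87], [-0.86, 2.18], [0.17, 2.46], [-1.51, 4.65], [0.06, 2.69], [-2.65, 2.65]. Speed limits (rad/s): [2.57, 2.57, 3.01, 3.14, 3.14, 3.14].

## Interface

Orientations are given as a unit quaternion [w, x, y, z].
In Python, from bench import * gives the robot as it stands. Calls block until the motion is done:
- move_to(position, orientation): joint-space move of the TCP to a pose.
- move_l(position, speed=0.15, orientation=None): straight line of the TCP; orientation=None keeps the orientation; speed is the mean speed in m/s.
- movej(angles): joint-space move.
- gripper_open() and close(): open the fingers fully, or close them until they stop; the grip force is fixed at half the most.
- hold(seconds).
- inverse_kinematics(position, orientation): joint angles nearest the present ones, or None.
- state(): the state.
- get_image(name): name is "scene" or "top" or "wrist"; returns a dict with "frame" (420x560x3 uint8, blue, green, red), "depth" (420x560 float32, m along the optical axis (not along the pixel's ray), 0 where there is no reading), "camera_matrix" (3x3 intrinsics, pixels), "view" (4x4, takes a point from world to camera coordinates). Camera axes: x right, y up, looking along -z (the intrinsics and any distortion apply to the point x, -y, -z); pixel columns grow to the right and rows downward; lengths in m; the calibration is good to about 2 mm. A picture is of the moment at which its call begins.
A pose or a line that the arm cannot do raises IKError and nothing moves.
- job_done(): hands the job in; it is judged then, once.
The state is a dict: "time": time; "joint_pos": joint angles; "dq": joint speeds; "joint_torque": joint torques, N m; "ee_pos": TCP position; "ee_rot": TCP orientation; "ft_force": force on the tool from outside, world axes, zero at the start; "moment": the same for the moment, N m; "finger_gap": finger opening in m; "finger_force": force on a finger pad.
Only numpy, scipy, OpenCV 4.12 (cv2) and the standard library are available. Lean on these libraries where they do the work, as an engineer would, in place of code of your own. Each camera call takes 0.05 s, during which the arm holds its last target. There are 200 camera calls.

## Task

Free the orange-handled pick from its blue bayonet holder: raise it slightly and turn it anticlockwise (seen from above), feeling with a light pull for the hidden angle at which it comes out. With the pick's tip, not the gripper, push the broken brass nipple gently along the channel of the aluminium manifold until it drops into the blue catch tray at the open end. Then lower the pick, tip down, into the steel wash pot and leave it standing there, without forcing anything or disturbing the bowl, weight, liner and whole nipple on the bench.

Things in the scene. Friction and masses are not known exactly. Their poses are not given: they have to be found in the camera images.
- pick: Pick, 155 mm long, 0.12 kg, upright in the holder. Origin on its axis at the underside of its steel collar (46 mm diameter, 5 mm thick), z up along the handle. Above the collar an orange handle, 18 x 18 mm square with sides along x and y, from z = 5 to 75 mm. Below it a round steel shank 7 mm thick down to z = -80 mm (flat tip)
- pick_pin (a point): Middle of the pick's cross pin, 26 mm below the underside of the collar. The pin runs through the shank along the pick's x axis, 26 mm from end to end, 4 mm thick, and locks the pick in the holder
- pick_tip (a point): The pick's tip: centre of the flat end of the shank
- holder: Blue upright bayonet cup screwed to the bench on a dark disc (80 mm diameter, 8 mm thick): outside 48 mm, bore 36 mm, rim 100 mm high; the pick's collar rests on the rim and hides the inside. Origin under its centre, z up. The pick's pin starts along the holder's x axis
- holder_plate (a point): Middle of the fixed plate inside the cup, 80 to 88 mm high. The pin starts 4 mm below it and passes only along its straight slot (10 mm wide, within about 0.15 rad). The slot is hidden, 0.4 to 1.3 rad anticlockwise (from above) of the holder's x axis: feel for it. The pick rises 4 mm before the pin is stopped; past 15 mm it is free and lifts straight out
- manifold: Aluminium milk manifold block, fixed, 140 x 60 mm and 32 mm high (x from -95 to 45 mm), origin on the bench, z up. Along its x axis at y = 0 runs a channel 17 mm wide and 14 mm deep (dark floor at z = 18 mm) from a closed end at x = -85 mm to the open end at x = 45 mm, where the blue catch tray follows
- tray (a point): Middle of the floor of the blue catch tray fixed to the manifold: floor 4 mm above the bench, inside from x = 45 to 107 mm and y = -26 to 26 mm of the manifold, walls up to 30 mm
- stub: Broken brass nipple, a round plug 15 mm in diameter and 12 mm high, upright in the channel. Origin under its centre
- stub_center (a point): Middle of the broken nipple
- pot: Steel wash pot, fixed, straight round cup, 100 mm high, rim radius 42 mm, wall 3 mm, floor about 4 mm thick. Origin under its centre, z up
- bowl: Cracked green claw bowl, 104 mm wide, 62 mm high; leave alone. Origin under its centre
- weight: Rusty steel claw weight, 80 mm wide, 45 mm high; leave alone. Origin under its centre
- liner: Tan rubber liner lying along its x axis, 140 mm long, 56 mm high; leave alone. Origin under its centre
- nipple: Whole brass nipple standing upright, 22 mm wide, 32 mm high; leave alone. Origin under its centre
There are look-alikes about, which are no part of the job. Leave any green or turquoise look-alike of the pick alone.

How it is judged:
On the way, in this order (a step that is already met when the one before it is completed fails the run):
1. the pick is drawn out of the holder, its tip above the rim (z of pick_tip in the frame of holder above 0.1 m), for 0.1 s.
2. the broken nipple lies in the catch tray (x of stub_center in the frame of manifold between 0.047 and 0.108 m and y of stub_center in the frame of manifold between -0.03 and 0.03 m and z of stub_center in the frame of manifold below 0.018 m), for 0.2 s.
At the end, for the whole second after the job is handed in: The broken nipple lies at rest in the catch tray (its middle beyond the open end of the channel, within the tray walls, less than 18 mm above the bench); the pick stands released and at rest in the wash pot, its tip inside the pot and less than 20 mm above the bench, leaning less than 0.6 rad (all of step 2 and z of pick_tip in the frame of pot below 0.02 m and horizontal distance between pick_tip and pot below 0.042 m and angle between pick's own z axis and vertical below 0.6 rad and linear speed of each of pick, stub below 0.03 m/s); the robot touches nothing.
It fails at once if the bowl, weight, liner or whole nipple is moved more than 20 mm (distance of any of bowl, weight, liner, nipple from where it was at the start of the episode above 0.02 m).
It fails at once if the gripper touches the broken nipple (contact force between the fingers and stub above 0.5 N).
It fails at once if the pick is forced against the holder, the manifold or the wash pot with more than 80 N (contact force between pick and holder above 80 N or contact force between pick and manifold above 80 N or contact force between pick and pot above 80 N).
It also fails if it takes over 72 s, if anything falls off the work surface, if the arm or the gripper's body presses on something with over 40 N, if the wrist force passes 120 N, or if a joint passes its speed limit or range.

## Working session

There is one attempt and no reset: what is moved stays moved. The work goes in short steps, each a Python script; the robot and the scene stay as the last script left them, time stands still between calls to the robot, and variables do not carry over. Pictures are saved under pics/ and viewed, at most 10 in all, crops included, and the job is handed in when it is done.

```bash
mkdir -p pics; ls; python3 - <<'E'
from bench import *
import cv2,numpy as np,pickle
d={n:get_image(n) for n in("scene","top")}
pickle.dump(d,open("im0.pkl","wb"))
for n in d: cv2.imwrite(f"pics/{n}0.png",d[n]["frame"])
for n in d: print(n,d[n]["camera_matrix"],d[n]["view"])
print(state())
E
```

```text
pics
scene [[473.53577222   0.         278.62165657]
 [  0.         473.53577222 212.99321466]
 [  0.           0.           1.        ]] [[-0.00419269  0.99981111 -0.01897802 -0.02550917]
 [-0.61214533  0.01244073  0.79064741  0.2472536 ]
 [ 0.79073417  0.01493225  0.61197754 -1.46488234]
 [ 0.          0.          0.          1.        ]]
top [[417.97961309   0.         287.78088228]
 [  0.         417.97961309 209.0109831 ]
 [  0.           0.           1.        ]] [[ 0.01763606 -0.99907265  0.0392785   0.00857952]
 [ 0.99820432  0.01984277  0.05651903 -0.53163609]
 [-0.05724601  0.0382112   0.99762859 -0.88969449]
 [ 0.          0.          0.          1.        ]]
{'time': 0.1, 'joint_pos': array([-1.18466873e+00,  9.17542461e-02,  1.23174679e+00,  7.91704290e-06,
        1.81982122e+00, -5.67205509e-02]), 'dq': array([-0.00017182, -0.00191175, -0.00161675, -0.00023691,  0.00193989,
       -0.00086835]), 'joint_torque': array([ 4.68836864e-03, -4.47856092e+01, -4.07570565e+01,  7.02607865e-02,
        2.84431118e-02, -1.09251464e-04]), 'ee_pos': array([ 0.25700133, -0.54188711,  0.22964806]), 'ee_rot': array([-8.53727453e-04,  9.75585106e-01,  2.19620019e-01, -1.38007444e-04]), 'ft_force': array([ 0.15633489,  0.57017712, -0.48952309]), 'moment': array([ 0.0857955 , -0.08750915,  0.01296383]), 'finger_force': 0.0, 'finger_gap': 0.08770700798240313}
```

View pics/scene0.png

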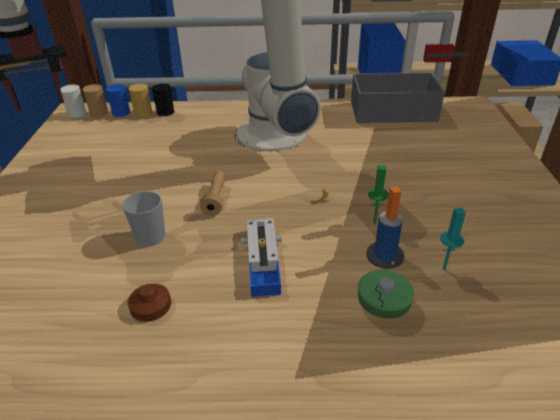

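View pics/top0.png

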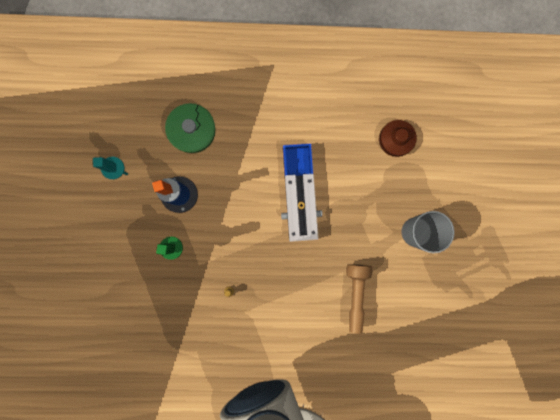

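The scene view shows three picks: green (379,195), orange in the blue cup (393,205) and turquoise (453,240). In the top view they are at (170,248), (162,187) and (108,166). The orange one, in the holder, is the target. The manifold is at top (301,205) with the tray up at (298,160), the stub at (301,206) and the pot at (430,232).

```bash
cat > h.py <<'E'
import cv2,numpy as np
def world(im):
    K=im["camera_matrix"];V=im["view"];d=im["depth"].astype(float)
    v,u=np.mgrid[:d.shape[0],:d.shape[1]]
    c=np.stack([(u-K[0,2])/K[0,0]*d,-(v-K[1,2])/K[1,1]*d,-d],-1)
    return (c-V[:3,3])@V[:3,:3]
def plane(im,u,v,z):
    K=im["camera_matrix"];V=im["view"];R=V[:3,:3];o=-R.T@V[:3,3]
    r=np.array([(u-K[0,2])/K[0,0],-(v-K[1,2])/K[1,1],-1])@R
    return o+r*(z-o[2])/r[2]
def hsv(im): return cv2.cvtColor(im["frame"],cv2.COLOR_BGR2HSV)
def rect(P):
    (c,s,a)=cv2.minAreaRect((P[:,:2]*1000).astype(np.float32)); return np.round(c,1),np.round(s,1),round(a,1)
E
python3 - <<'E'
import pickle;from h import *
d=pickle.load(open("im0.pkl","rb"))
for n in("top","scene"):
    im=d[n];W=world(im);H=hsv(im);h,s,v=H[...,0],H[...,1],H[...,2];z=W[...,2]
    ok=im["depth"]>0
    def rep(t,m):
        m=m&ok
        if m.sum()<4: print(n,t,m.sum());return
        P=W[m];print(n,t,m.sum(),"rect",rect(P),"med",np.round(np.median(P,0)*1000,1))
    vv,uu=np.mgrid[:420,:560]
    def box(u0,u1,v0,v1): return (uu>=u0)&(uu<u1)&(vv>=v0)&(vv<v1)
    T=n=="top"
    org=(h<14)&(s>190)&(v>140)&(box(145,180,170,205) if T else box(380,405,180,225))
    P=W[org&ok];print("org z",np.round(np.percentile(P[:,2],[1,50,99])*1000,1))
    rep("handle top",org&(z>.169))
    b=box(140,215,165,225) if T else box(360,410,180,270)
    rep("collar",b&(s<70)&(v>90)&(abs(z-.105)<.008))
    rep("disc",b&(abs(z-.008)<.004)&(v<90))
    b=box(270,335,135,250) if T else box(235,290,212,300)
    rep("manifold top",b&(s<70)&(v>110)&(abs(z-.032)<.005))
    rep("tray",b&(h>105)&(h<130)&(s>150)&(z>.024))
    rep("stub",b&(h>15)&(h<32)&(s>130)&(z>.02)&(abs(z-.03)<.007)&(box(290,312,185,235) if T else box(255,270,225,265)))
    b=box(395,460,205,260) if T else box(120,170,188,248)
    m=b&(abs(z-.1)<.005)&ok;rep("pot rim",m)
    P=W[m][:,:2];A=np.c_[2*P,np.ones(len(P))];c=np.linalg.lstsq(A,(P**2).sum(1),rcond=None)[0];print("pot circ",c[:2],np.sqrt(c[2]+c[0]**2+c[1]**2))
    rep("greenpick",(h>50)&(h<75)&(s>150)&(z>.1));rep("teal",(h>78)&(h<100)&(s>120)&(z>.1))
im=d["top"]["frame"]; a=cv2.resize(im[140:250,80:220],None,fx=3,fy=3,interpolation=2);b=cv2.resize(im[135:250,265:340],None,fx=3,fy=3,interpolation=2)
s=d["scene"]["frame"];c=cv2.resize(s[180:270,350:420],None,fx=3,fy=3,interpolation=2)
o=np.zeros((600,700,3),np.uint8)
for p,(y,x) in((a,(0,0)),(b,(0,440)),(c,(330,0))):
    p=p[:600-y,:700-x];o[y:y+p.shape[0],x:x+p.shape[1]]=p
cv2.imwrite("pics/crop.png",o)
E
```

```text
org z [  2.1 175.9 179.2]
top handle top 94 rect (array([558.6, 254.8]), array([17.6, 16.7]), 18.8) med [558.3 254.2 176. ]
top collar 228 rect (array([556.5, 251.4]), array([36.1, 44.1]), 62.4) med [550.8 246.6 106.4]
top disc 443 rect (array([556.9, 249.5]), array([66.4, 77.6]), 70.7) med [549.6 238.2   9.1]
top manifold top 1351 rect (array([542. ,  -8.2]), array([154.6,  60.5]), 5.0) med [531.5 -12.1  33. ]
top tray 156 rect (array([6.387e+02, 1.000e-01]), array([62.2, 59.1]), 5.6) med [656.5  -3.6  30.6]
top stub 33 rect (array([539. ,  -8.3]), array([12. , 13.6]), 46.0) med [539.6  -8.8  31.5]
top pot rim 265 rect (array([ 486.3, -266.4]), array([82.5, 82.6]), 10.9) med [ 487.3 -274.8   99.8]
pot circ [ 0.48644232 -0.26570027] 0.040004277387472066
top greenpick 159 rect (array([446.5, 249.1]), array([16.2, 17.2]), 81.1) med [447.  243.8 154. ]
top teal 221 rect (array([600.9, 368.9]), array([17.8, 17.8]), 3.1) med [599.9 362.5 145.1]
org z [173.2 175.7 178.6]
scene handle top 37 rect (array([562.1, 255.4]), array([15.4, 15. ]), 15.7) med [563.9 255.1 175.7]
scene collar 96 rect (array([562.7, 253.9]), array([44.3, 39. ]), 68.4) med [561.4 244.2 106.1]
scene disc 424 rect (array([485.4, 272.2]), array([ 78.4, 233.7]), 76.8) med [577.5 248.    8.9]
scene manifold top 880 rect (array([562. ,  -6.6]), array([196.,  60.]), 5.0) med [540.5 -11.7  33. ]
scene tray 176 rect (array([ 6.411e+02, -2.000e-01]), array([61.5, 58.3]), 5.9) med [667.3   2.3  29.8]
scene stub 32 rect (array([540.5,  -8.5]), array([15.4, 10.8]), 1.6) med [542.9  -7.5  29.6]
scene pot rim 258 rect (array([ 487.1, -266.9]), array([83.6, 83.7]), 83.5) med [ 486.3 -266.5   99.1]
pot circ [ 0.48733647 -0.26643544] 0.04005975400906027
scene greenpick 148 rect (array([ 360.1, -135.1]), array([805.4,  33. ]), 78.0) med [454.8 248.5 132.6]
scene teal 307 rect (array([420.5, -80.6]), array([991.1,  74.7]), 71.0) med [609.6 366.7 133.1]
```

View pics/crop.png

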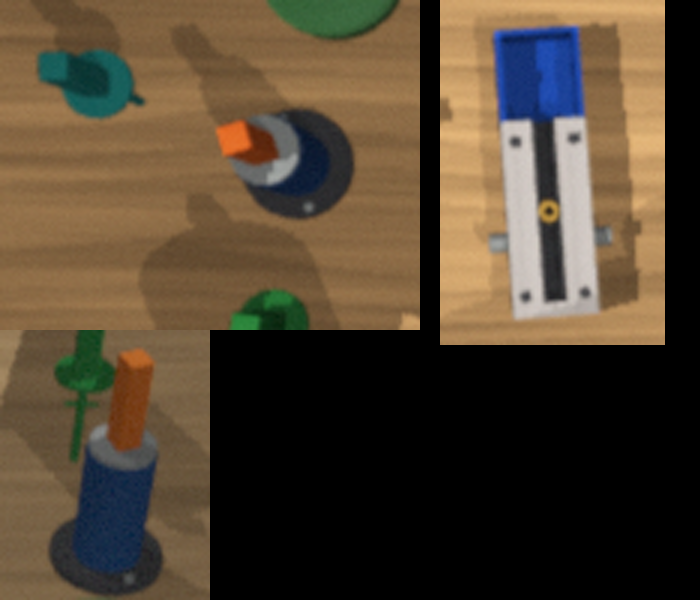

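The crop confirms the orange handle at (0.560, 0.2545) with its top at 0.176 m (expected 0.175). It sits on the grey collar of the blue cup. Next I check the joint 6 range and refine the channel line.

```bash
cat >> h.py <<'E'
from scipy.spatial.transform import Rotation as Ro
def down(yaw):
    q=(Ro.from_euler('z',yaw)*Ro.from_euler('x',np.pi)).as_quat(); return q[[3,0,1,2]]
E
python3 - <<'E'
from bench import *
import pickle;from h import *
d=pickle.load(open("im0.pkl","rb"))
for k in range(4):
  for dy in(0,1.4):
    y=np.radians(17.5)+k*np.pi/2+dy; y=(y+np.pi)%(2*np.pi)-np.pi
    q=inverse_kinematics([.56,.2545,.15],down(y));print(k,dy,None if q is None else np.round(q,2))
print("start yaw",Ro.from_quat(np.roll(state()["ee_rot"],-1)).as_matrix()[:,0])
for n in d:
    im=d[n];W=world(im);H=hsv(im);z=W[...,2]
    m=(im["depth"]>0)&(H[...,2]<70)&(abs(z-.018)<.006)&(abs(W[...,0]-.53)<.08)&(abs(W[...,1]+.008)<.02)
    P=W[m];print(n,m.sum(),rect(P),np.median(P,0))
    if n=="top":
        for x in(.49,.51,.53,.56,.58):
            Q=P[abs(P[:,0]-x)<.008];print(x,Q[:,1].min(),Q[:,1].max())
E
```

```text
0 0 [ 0.37  0.13  1.33 -0.    1.68  1.64]
0 1.4 [ 0.37  0.13  1.33 -0.    1.68  0.24]
1 0 [ 0.37  0.13  1.33 -0.    1.68  0.07]
1 1.4 [ 0.37  0.13  1.33  0.    1.68 -1.33]
2 0 [ 0.37  0.13  1.33  0.    1.68 -1.5 ]
2 1.4 None
3 0 None
3 1.4 [ 0.37  0.13  1.33 -0.    1.68  1.81]
start yaw [9.03534056e-01 4.28516275e-01 1.05715266e-04]
scene 192 (array([541.7,  -7.4]), array([128.2,  14.9]), 4.5) [ 0.56093181 -0.00698635  0.01935258]
top 293 (array([540.6,  -9.5]), array([126.3,  12.8]), 5.2) [ 0.53186765 -0.00951179  0.0192962 ]
0.49 -0.019331378482879705 -0.008119046453902627
0.51 -0.01896620492294597 -0.005792471824992143
0.53 -0.016376776024480635 -0.00547808621596189
0.56 -0.013887367790236886 -0.0025962169863223
0.58 -0.011314204210636997 -0.00019055155311577954
```

```bash
python3 - <<'E'
from bench import *
import pickle;from h import *
y=np.radians(17.5)
move_to([.56,.2545,.26],down(y))
im=get_image("wrist");pickle.dump(im,open("w1.pkl","wb"));cv2.imwrite("pics/w1.png",im["frame"])
W=world(im);H=hsv(im);h,s,v=[H[...,i] for i in range(3)]
m=(im["depth"]>0)&((h<14))&(s>150)&(abs(W[...,2]-.175)<.004)
print(m.sum(),rect(W[m]),np.median(W[m],0),state()["time"],state()["ee_pos"])
E
```

```text
151 (array([558.9, 253.2]), array([18.4, 17.2]), 17.0) [0.56484599 0.25263524 0.17505454] 3.1417 [0.56031206 0.25374595 0.25996308]
```

View pics/w1.png

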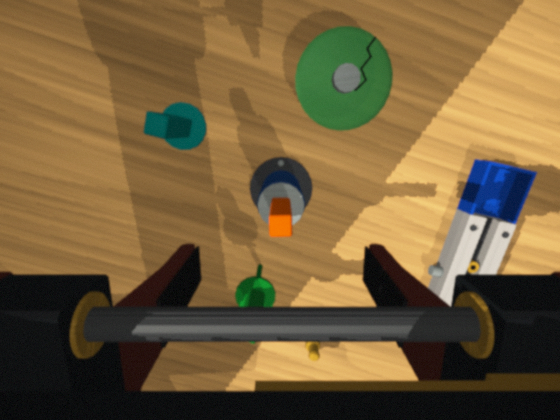

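The wrist view shows the orange handle at (280,217), centred between the fingers with its sides parallel to the pads. Measured at (0.559, 0.2535), 17°, so I grasp it and test the free lift.

```bash
python3 - <<'E'
from bench import *
from h import *
y=np.radians(17)
move_l([.559,.2536,.139],.12,down(y)); a=state()
close(); b=state()
print(a["time"],b["time"],b["finger_gap"],b["finger_force"],a["ft_force"],b["ft_force"],b["moment"],b["ee_pos"])
p=np.array([.559,.2536,.139])
for k in range(2):
    p[2]+=.001; move_l(p,.02); s=state(); print(s["time"],np.round(s["ft_force"],2),np.round(s["moment"],2),s["ee_pos"],s["joint_pos"][5])
E
```

```text
4.3 5.375 0.017609473402874942 29.99998927116394 [0.00451103 0.70073792 0.14899324] [-0.05666062  0.06154164  0.11766529] [0.09838723 0.02470336 0.03818661] [0.55897518 0.25367289 0.13893289]
5.625 [-0.09 -1.06 -1.57] [0.05 0.03 0.01] [0.55891597 0.25353597 0.13977937] 1.644592247983847
5.875 [-0.18  0.41 -0.25] [ 0.01 -0.04  0.02] [0.55901503 0.25362686 0.14103622] 1.6445660091772643
```

```bash
python3 - <<'E'
from bench import *
from h import *
y0=np.radians(17); base=np.array([.559,.2536,.139]); free=False
for ang in np.arange(.4,1.42,.12):
    q=down(y0+ang)
    move_to(base+[0,0,.002],q); hold(.1); f0=state()["ft_force"]
    for dz in np.arange(.003,.0181,.001):
        move_l(base+[0,0,dz],.02,q); s=state(); f=s["ft_force"]
        if f[2]<-6 or np.linalg.norm(f[:2])>8: break
    else: free=True
    print(round(ang,2),round(dz*1000),np.round(f0,1),np.round(f,1),np.round(s["moment"],2),round(s["ee_pos"][2],4),round(s["time"],1),round(s["finger_gap"],4),flush=True)
    if free: break
    move_l(base+[0,0,.002],.02,q)
E
```

```text
0.4 6 [-0.3 -0.7 -1.3] [ 2.   0.9 -9.8] [ 0.25 -0.49  0.09] 0.1438 7.4 0.0179
0.52 7 [ 0.  -0.3 -1.7] [-1.7  0.6 -6.6] [0.2  0.41 0.13] 0.1452 9.4 0.0176
0.64 18 [ 0.   0.  -0.9] [ 0.3 -1.3 -1.9] [-0.01 -0.02 -0.01] 0.1571 14.1 0.018
```

The lift is free at 0.64 rad. Now I draw it out, carry it over the channel and check where the tip is.

```bash
python3 - <<'E'
from bench import *
from h import *
import pickle
q=down(np.radians(17)+.64)
move_l([.559,.2536,.252],.1); hold(.15); s=state(); print(s["time"],s["ft_force"],s["finger_gap"])
a=np.radians(4.9);O=np.array([.561,-.0068]);ax=np.array([np.cos(a),np.sin(a)])
p=O-.045*ax
move_to([*p,.24],q); hold(.3); s=state();print(s["time"],s["ee_pos"])
d={n:get_image(n) for n in("scene","top")};pickle.dump(d,open("im1.pkl","wb"))
f=d["scene"]
V=f["view"];K=f["camera_matrix"]
c=V[:3,:3]@[*s["ee_pos"][:2],.121]+V[:3,3]; print("expected tip px",K[0,0]*c[0]/-c[2]+K[0,2],-K[1,1]*c[1]/-c[2]+K[1,2])
cv2.imwrite("pics/s1.png",cv2.resize(f["frame"][100:300,190:350],None,fx=3,fy=3,interpolation=2))
E
```

```text
15.3917 [-0.07821164  0.12567715 -0.96886995] 0.01779396941476695
16.7333 [ 0.51640436 -0.00979192  0.23988989]
expected tip px 259.4609244062704 200.133387993476
```

View pics/s1.png

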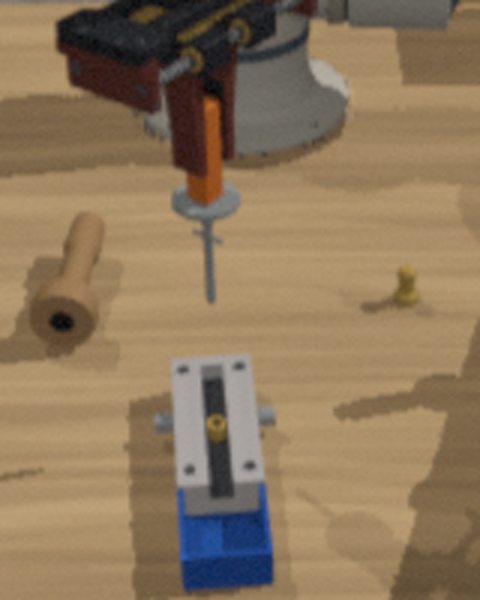

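The crop shows the pick held upright with its tip at crop (211,301), full-image (260.3,200.3). I expected (259.5,200.1), so it agrees to about 2 mm. I lower it behind the stub with force checks, then push.

```bash
python3 - <<'E'
from bench import *
from h import *
import pickle
a=np.radians(4.9);O=np.array([.561,-.0078]);ax=np.array([np.cos(a),np.sin(a)])
f0=state()["ft_force"]
pos=lambda x,z:[*(O+x*ax),z]
move_l(pos(-.045,.165),.12)
ok=True
for z in(.159,.153,.147,.1425):
    move_l(pos(-.045,z),.06); s=state(); f=s["ft_force"]-f0
    if np.linalg.norm(f)>6: ok=False;break
print("z",z,np.round(f,1),s["time"])
if ok:
    for x in np.arange(-.040,.0561,.004):
        move_l(pos(x,.1425),.04); s=state(); f=s["ft_force"]-f0
        if np.linalg.norm(f)>10: print("stop");break
        if round(x*1000)%12==0: print(round(x,3),np.round(f,1))
    print(x,np.round(f,1),s["time"])
    im=get_image("scene");cv2.imwrite("pics/s2.png",cv2.resize(im["frame"][100:300,190:350],None,fx=3,fy=3,interpolation=2))
E
```

```text
z 0.1425 [0.6 0.1 0.6] 18.6083
-0.036 [1.  0.3 0.3]
-0.024 [ 0.  -0.9  0.3]
-0.012 [ 0.9 -0.7 -0.1]
-0.0 [ 0.7 -0.8  0.4]
0.012 [ 1.3 -0.2  1.1]
0.024 [ 1.2  0.3 -0.1]
0.036 [ 0.8 -0.  -0.5]
0.048 [ 0.1 -0.8  0.4]
0.05599999999999992 [-0.1  0.3  0.9] 24.8833
```

View pics/s2.png

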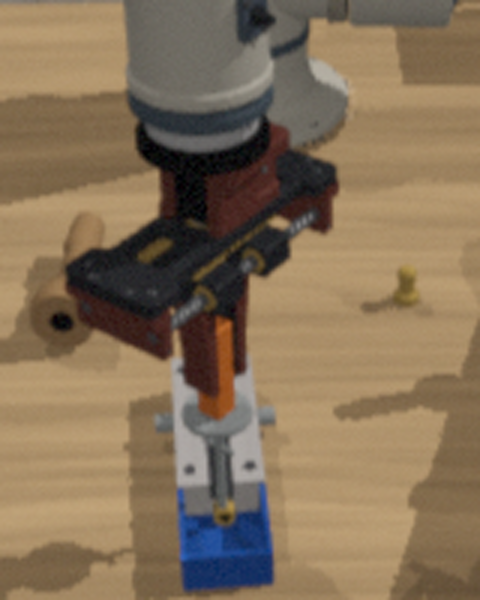

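The brass stub shows at crop (225,512), just over the open end at the tip. I raise the pick clear and measure the stub's position.

```bash
python3 - <<'E'
from bench import *
from h import *
a=np.radians(4.9);O=np.array([.561,-.0078]);ax=np.array([np.cos(a),np.sin(a)])
pos=lambda x,z:[*(O+x*ax),z]
f0=state()["ft_force"]
move_l(pos(.056,.17),.08);print(state()["ft_force"]-f0)
move_l(pos(.056,.25),.12); move_l(pos(-.03,.25),.15)
im=get_image("scene");W=world(im);H=hsv(im);h,s,v=[H[...,i] for i in range(3)]
m=(h>13)&(h<34)&(s>120)&(im["depth"]>0)&(W[...,0]>.59)&(W[...,0]<.68)&(abs(W[...,1])<.028)&(W[...,2]>.002)
P=W[m];L=(P[:,:2]-O)@np.array([[ax[0],-ax[1]],[ax[1],ax[0]]])
print(m.sum(),rect(P),np.percentile(P[:,2],[5,50,95]),"manifold x,y",L.min(0),L.max(0),state()["time"])
vv,uu=np.nonzero(m);print(uu.mean(),vv.mean())
cv2.imwrite("pics/s3.png",cv2.resize(im["frame"][200:300,220:310],None,fx=6,fy=6,interpolation=2))
E
```

```text
[-0.87999057 -0.80460197  0.03306147]
42 (array([612.4,  -0.7]), array([11.9, 10.4]), 1.1) [0.00914519 0.01666709 0.02093363] manifold x,y [ 0.04587727 -0.00282077] [0.05774199 0.00829244] 27.0167
264.3809523809524 269.5238095238095
```

View pics/s3.png

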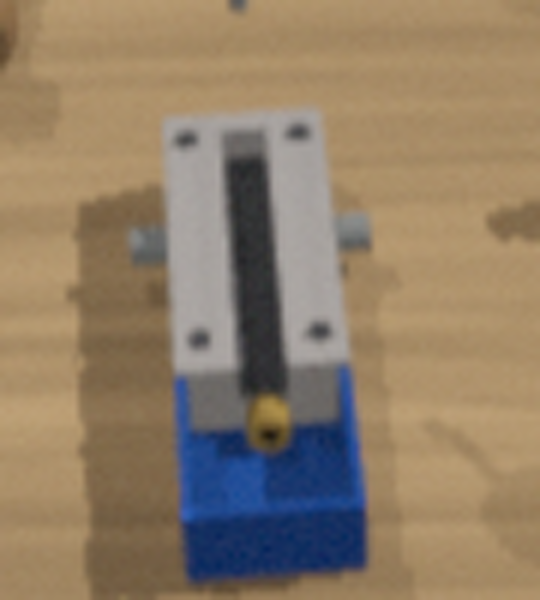

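The stub lies on its side in the tray, against the end face at crop (268,422). In the manifold frame it spans x = 0.046 to 0.058 m, with its middle about 11.5 mm high, which meets step 2. Next is the pot.

```bash
python3 - <<'E'
from bench import *
from h import *
import pickle
c=[.4869,-.2661]
p=state()["ee_pos"]; move_l([p[0],p[1],.265],.1)
move_to([*c,.265],down(np.radians(17)+.64)); hold(.2); f0=state()["ft_force"]; print(state()["time"],f0)
move_l([*c,.145],.1)
for z in np.arange(.142,.1185,-.002):
    move_l([*c,z],.03); s=state(); f=s["ft_force"]-f0
    if np.linalg.norm(f)>4: break
print(z,np.round(f,1),s["ee_pos"],s["time"])
im=get_image("scene");cv2.imwrite("pics/s4.png",cv2.resize(im["frame"][100:270,70:250],None,fx=3,fy=3,interpolation=2))
E
```

```text
28.5333 [ 0.53088723  0.28327283 -1.33498521]
0.12199999999999997 [-1.4  0.1  3.8] [ 0.48713232 -0.26625029  0.12285626] 32.6333
```

View pics/s4.png

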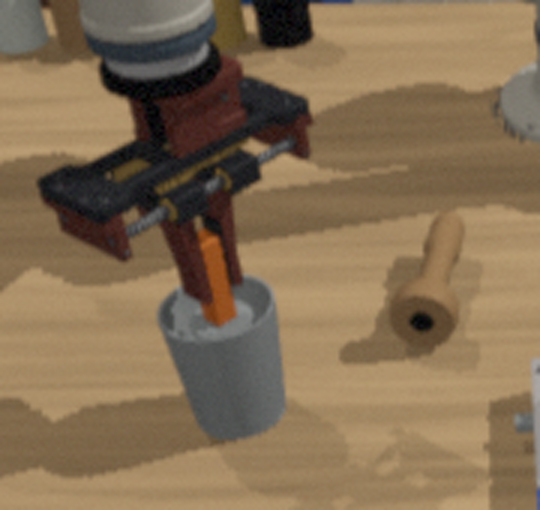

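The pick stands on the pot floor (contact at TCP z = 0.123, as expected), with its collar inside the rim near crop (218,318). I release it, back off and verify.

```bash
python3 - <<'E'
from bench import *
from h import *
gripper_open(); hold(.3)
p=state()["ee_pos"]; move_l([p[0],p[1],.26],.08); move_l([p[0]-.08,p[1],.3],.15); hold(.5)
im=get_image("scene");cv2.imwrite("pics/s5.png",cv2.resize(im["frame"][150:300,100:300],None,fx=3,fy=3,interpolation=2))
W=world(im);H=hsv(im);m=(H[...,0]<14)&(H[...,1]>150)&(im["depth"]>0)&(abs(W[...,0]-.487)<.06)&(abs(W[...,1]+.266)<.06)
print(m.sum(),np.percentile(W[m],[2,50,98],axis=0),state()["time"],state()["ft_force"])
E
```

```text
512 [[ 0.42862199 -0.32068649  0.0951289 ]
 [ 0.48954617 -0.26471285  0.15436102]
 [ 0.49883707 -0.24798112  0.45914921]] 37.3083 [ 0.14196062 -0.02819163  0.07814341]
```

View pics/s5.png

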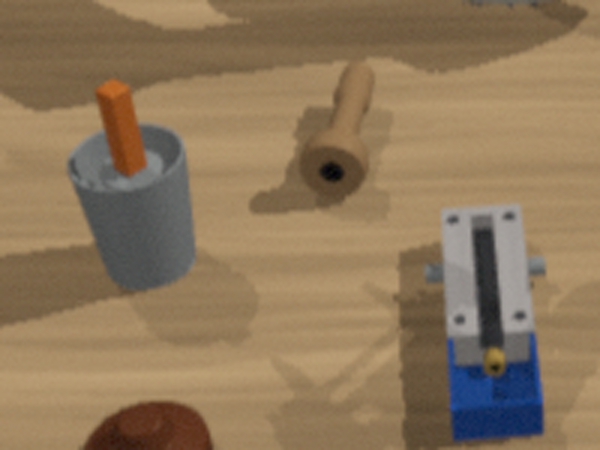

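The pick stands nearly upright in the pot (handle top at crop (114,88)), and the stub lies in the tray at (494,362). The gripper is clear.

```bash
python3 -c "
from bench import *
print(job_done())"
```

```text
the job is handed in; nothing more can be done
None
```

I handed the job in at about 37 s of the 72 s allowed: the pick came free at about 0.64 rad, the broken nipple lies in the catch tray, and the pick stands released in the wash pot; no verdict was returned.

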